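Lock screw into the stage boss

TASK

Take the flanged lock screw with the thick knob out of its parking ring, stand it in the threaded boss on the stage plate and, pressing lightly, always turn it backward first (anticlockwise from above) until the thread start has dropped in; then drive it forward (clockwise) until its flange sits fully home on the boss, and let go. Never force it against the thread, and leave the slim-knobbed plug and the loose lens, eyepiece, tools, can and block where they are.

Things in the scene. Friction and masses are not known exactly. Their poses are not given: they have to be found in the camera images.
- screw_grip (a point): Lock screw, steel, 0.22 kg, upright in one of two black parking rings. Point on its axis, half-way up the ribbed grip barrel (36 mm diameter, 30 mm tall); z is its axis, up. Flange under the barrel: 47 mm across, 5 mm thick, its underside 20 mm below this point; the top is 15 mm above.
- screw_flange (a point): Centre of the underside of the lock screw's flange, on the axis. Below it: a 22 mm shank with a tapered nose, 29 mm long in all, and three equal thread lugs 120 degrees apart (6 mm wide, 3 mm high, 33 mm across), their undersides 16.6 mm below the flange.
- park_a: The lock screw's black parking ring (fixed): 52 mm across, 32 mm high, bore 37.6 mm. The flange rests on its top, so the screw must rise 30 mm to come out. Origin at the centre of its underside. The plug's ring is alike; which of the two is nearer the robot varies.
- stage: Fixed aluminium stage plate, 170 x 150 x 14 mm, with a low black disc and brass-coloured wafer on it and the round dark steel boss near one corner. Origin on the boss's axis, on the table; z up. The plate reaches from -45 to +125 mm along its x and -50 to +100 mm along its y.
- boss_rim (a point): Centre of the boss's open mouth, level with its rim, 46 mm above the table. Boss 47 mm across, bore 37 mm, 24.4 mm inside the thread. Three-start right-hand thread, lead 24 mm a turn. How the starts lie round the axis is NOT given: it varies, independent of this frame, and repeats every 120 degrees.
- thread_top (a point): Point on the boss's axis level with the ridge tops, 6 mm below the rim. Lugs on the ridges: flange about 11.5 mm above the rim (up to 14 on a blunt ridge end, 1.6 mm wide, 2.5 mm high). Turned anticlockwise up to about 120 degrees, the lugs fall about 7 mm; only that is the thread start. Turned clockwise before it, they jam on the ridge ends.
- thread_start (a point): Point on the axis, 13 mm below the rim: depth of the lugs' undersides after the drop, when the flange stands about 4 mm above the rim. From there 55 to 85 degrees clockwise brings the flange onto the rim; it stops within 25 degrees more. 3 to 10 N downward is plenty; until it is within 2 mm of home, over 50 N between screw and boss (sideways load included) is forcing it.
- sleeve (a joint): The threaded insert sits in the boss in a sprung sleeve that gives 0.1 rad either way. This is the sleeve's turn in rad: 0 unloaded, positive while the screw drags the thread anticlockwise (seen from above), negative clockwise. A light drag (0.02 N m) already turns it 0.04 rad; it springs back.
- plug: Bystander: plain steel dust plug in the other parking ring, with the same flange (47 mm) but a slim knob, 20 mm diameter and 22 mm tall, on it. Origin at the centre of the flange's underside, 32 mm above the table.
- objective: Bystander: steel microscope lens, 32 mm across, 45 mm tall, standing loose. Origin at the centre of its underside.
- eyepiece: Bystander: black eyepiece, 38 mm across, 45 mm tall, standing loose. Origin at the centre of its underside.
- driver: Bystander: loose screwdriver, 150 mm long, lying along its x.
- wrench: Bystander: loose wrench, 140 mm long, lying along its x.
- wafer_can: Bystander: flat white can, 110 mm across, 30 mm tall. Origin at the centre of its underside.
- gauge: Bystander: steel block 35 x 20 x 25 mm. Origin at the centre of its underside.
Things that resemble listed ones, but are neither listed nor needed, are in the scene too. Leave any turquoise look-alike of the part that bears screw_grip alone.

How it is judged:
By the outcome, as a careful person would: the job done as asked, in the order asked, and still so for the second after the job is handed in, with the robot touching nothing.
It also fails if it takes over 67 s, if anything falls off the work surface, if the arm or the gripper's body presses on something with over 40 N, if the wrist force passes 120 N, or if a joint passes its speed limit or range.

ROBOT

A 6-joint arm with a two-finger parallel gripper is mounted at the origin on the work surface. World frame = base frame: x ahead of the robot, y to its left, z up, the work surface at z = 0. Lengths are in mm, angles in rad, forces in N, time in s.
With the tool pointing down it reaches from about 300 to 750 mm from the base axis. Payload 8.5 kg.
Tool frame: the origin (TCP) lies on the centre line of the jaws, within the pads' length; the fingertips stand ahead of it and the grasp point (between the pads) lies 2 mm behind it (ctrl.nose_length is the z of the fingertips in the tool frame, in mm); z points along the fingers, y is the direction in which the jaws open and shut (so a half turn about z gives the same grasp; the last joint's range is limited). The gripper opens to 85 mm and grips with 20 to 120 N. Pads are 22 mm wide; open, the fingers measure 114 mm over their backs; the gripper's body (76 mm by 85 mm) begins 54 mm behind the grasp point. The pads swing forward as they close: fully open they stand 13 mm farther back than shut.
Start: joints at [-1.545, 0.381, 1.297, -0, 1.464, -0.215], TCP at [131.159, -534.114, 248.322] pointing down, gripper open.
Joint ranges: [-3.11, 3.11], [-0.89, 2.33], [0.22, 2.48], [-1.42, 4.56], [0.17, 2.85], [-2.88, 2.88]. Speed limits (rad/s): [2.39, 2.39, 3.14, 3.14, 3.14, 3.14].

INTERFACE

Orientations are given as a unit quaternion [w, x, y, z].
In Python, from station import status, get_image, camera_params, order, ctrl gives the robot as it stands.
- The arm moves only by the tool servo_tool, never from a script. Its argument "increments" is a list of rows, each an object with "offset": the shift along the world's x, y, z in mm, a list of three; "roll": the turn about the world's z in degrees. In form: [{"offset": [tx, ty, tz], "roll": roll}, ...]. A call has exactly 10 rows; each row is the pose to reach, as a shift and turn from the pose commanded when the call began; what a row does not reach only later rows make up. A row lasts 1/8 s, in which the tool goes at most 62.5 mm and 10.7 degrees, less where a joint would pass 70% of its speed; a pose out of reach is approached as far as the arm can. A call with a gripper value outside its range is refused whole. "jaw" is the closure in counts, from 0 (fully open) to 255 (shut), set as the call begins (left out, the last holds). The fingers move at their own pace and stop on an object; "newtons" is the grip in N (left out, the last holds). Time passes only in rows, so rows that repeat a pose let the fingers close, or fill a call up. It gives the time, the measured TCP pose, the force and the opening at its end, in the units of the state.
- status.sense(): the state, without advancing time (a new reading comes with each control period).
- get_image(name): name is "scene" or "top"; returns (picture, depth): 400x640x3 uint8, red, green, blue; 400x640 float32, mm along the optical axis (not along the pixel's ray), 0 where there is no reading.
- camera_params(name): a dict with "fx", "fy", "cx", "cy" (pixels), "R" (3x3) and "t" (3): a world point X has camera coordinates R X + t. Camera axes: x right, y down, z forward; pixel columns grow to the right and rows downward; lengths in mm; the calibration is good to about 2 mm. A picture is of the moment at which its call begins. camera_params takes no time and is no camera call.
- order.hand_in(): hands the job in, once; it reports no verdict.
The state is a dict: "time": time; "joints": joint angles; "joint_velocities": joint speeds; "joint_efforts": joint torques, N m; "ee_pos": TCP position; "ee_rot": TCP orientation; "ft_force": force on the tool from outside, world axes, zero at the start; "ft_torque": the same for the moment, N m; "opening": opening from 0.0 (shut) to 1.0 (fully open).
Only numpy, scipy, OpenCV 4.12 (cv2) and the standard library are available. Lean on these libraries where they do the work, as an engineer would, in place of code of your own. Each camera call takes 0.05 s, during which the arm holds its last target. There are 200 camera calls.

## Working session

There is one attempt and no reset: what is moved stays moved. The work goes in short steps, Python scripts to look and compute and a tool call to move; the robot and the scene stay as the last step left them, time stands still between calls to the robot, and variables do not carry over. Pictures are saved under pics/ and viewed, about 8 in all and at most 12, crops included, and the job is handed in when it is done.

Besides the shell and the picture viewer there is one more tool, called after "Request:" in YAML: its name, and indented under it one key for each argument. servo_tool: Moves the arm, as the interface text tells. Its arguments: {"type":"object","properties":{"increments":{"type":"array"},"jaw":{"type":"number"},"newtons":{"type":"number"}},"required":["increments"]}

```bash
ls; mkdir -p pics; python3 - <<'E'
from station import status,get_image,camera_params,ctrl
import cv2,numpy as np
s=status.sense();print(s, ctrl.nose_length)
for n in("scene","top"):
    p,d=get_image(n);np.savez(f'{n}0.npz',p=p,d=d);cv2.imwrite(f'pics/{n}0.png',p[:,:,::-1]);c=camera_params(n);print(n,c)
E
```

```text
pics
{'time': 0.0, 'joints': array([-1.54531481e+00,  3.81184156e-01,  1.29825881e+00,  4.06625613e-05,
        1.46360279e+00, -2.15303345e-01]), 'joint_velocities': array([-0.00024771, -0.00076268,  0.00048183, -0.00114468, -0.00072326,
        0.00085846]), 'joint_efforts': array([-1.59735200e-04, -4.48465204e+01, -2.31280947e+01, -1.11369347e-04,
        4.77186069e-03,  2.34035255e-06]), 'ee_pos': array([ 131.15431586, -533.8570701 ,  247.71878066]), 'ee_rot': array([-7.21367394e-04,  9.92761581e-01,  1.20099601e-01,  8.89763460e-05]), 'ft_force': array([0.30651827, 0.45556228, 0.32234453]), 'ft_torque': array([-0.01936542,  0.02132287,  0.04879091]), 'opening': 0.9987943014447305} 17.0
scene {'fx': 469.4141205051996, 'fy': 469.4141205051996, 'cx': 323.24595090551884, 'cy': 195.99702339947484, 'R': array([[-0.79138881,  0.61111586,  0.01552914],
       [ 0.4152188 ,  0.55600111, -0.72003897],
       [-0.44866145, -0.56338279, -0.69375985]]), 't': array([ 432.87540298, -191.61438823, 1408.48622048])}
top {'fx': 446.5956161704424, 'fy': 446.5956161704424, 'cx': 326.2191164501352, 'cy': 198.77601693218978, 'R': array([[-0.02469262, -0.99959517, -0.01413416],
       [-0.99442254,  0.02601011, -0.10221201],
       [ 0.10253827,  0.01153144, -0.99466222]]), 't': array([  20.94045187,  565.24608586, 1309.64644871])}
```

View pics/scene0.png

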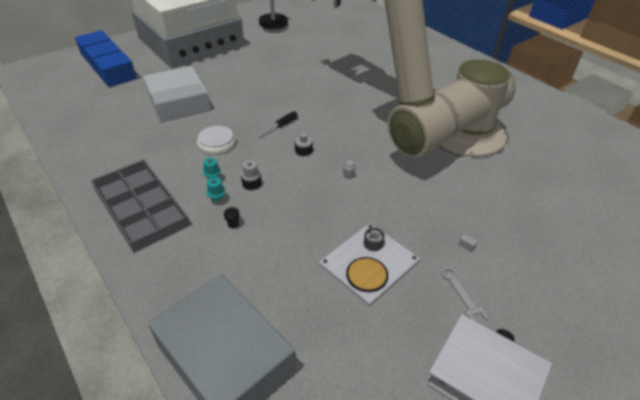

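View pics/top0.png

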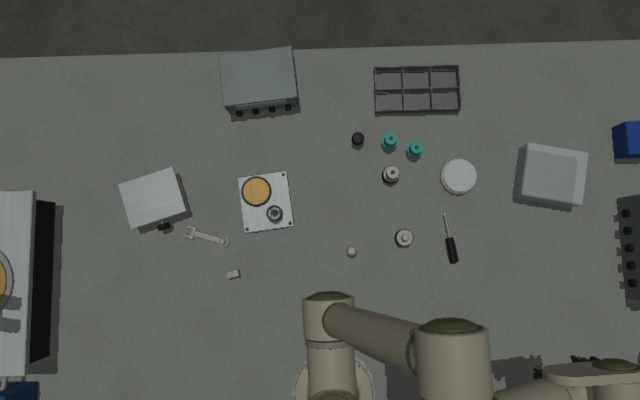

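Candidates for the screw, in scene pixels: the grey thick-knobbed part at (250,175), the slim-knob plug at (304,145), turquoise look-alikes at (211,168) and (216,189), the lens at (349,170) and the eyepiece at (232,217). By the description I choose (250,175), which is (391,175) in the top view. The boss is at (374,238) in scene and (275,214) in top. I'll check this in a close crop.

```bash
python3 - <<'E'
import cv2,numpy as np
a=np.load('scene0.npz')['p'];b=np.load('top0.npz')['p']
def c(p,x,y,w=36,h=36):return cv2.resize(p[y-h:y+h,x-w:x+w],(390,290),interpolation=cv2.INTER_CUBIC)
m=np.vstack([np.hstack([c(a,270,162,48,36),c(a,374,245,48,36)]),np.hstack([c(b,398,205,56,42),c(b,270,205,40,30)])])
cv2.imwrite('pics/crop.png',m[:,:,::-1])
E
```

```text
(no output)
```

View pics/crop.png

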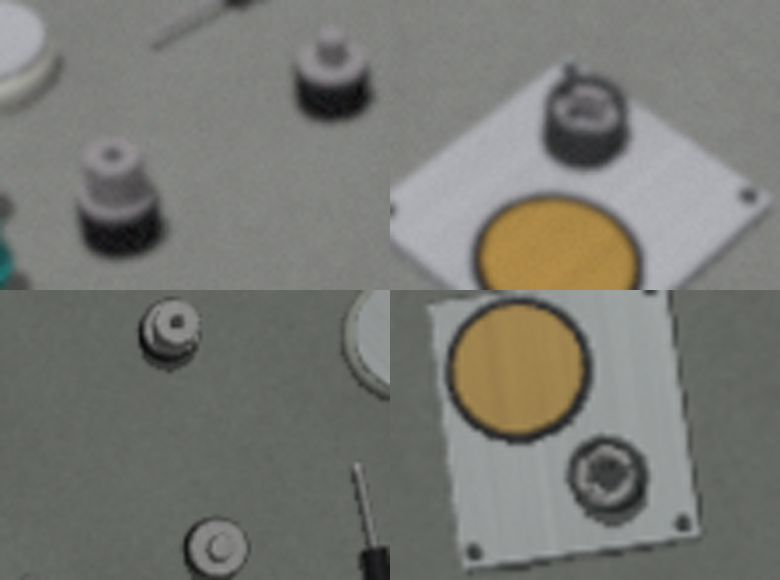

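The crop confirms it. The thick, ribbed knob with a socket hole in its top is the lock screw (scene ~(250,164), top ~(392.5,172)). The other ring holds the slim knob, which is the plug. The boss is open and empty at top ~(275,213). Next I measure positions.

```bash
cat > h.py <<'E'
import cv2,numpy as np
from station import camera_params
def world(n,d):
    c=camera_params(n);v,u=np.mgrid[:400,:640]
    P=np.stack([(u-c['cx'])/c['fx']*d,(v-c['cy'])/c['fy']*d,d],-1)
    return (P-c['t'])@c['R']
def ray(n,u,v,z):
    c=camera_params(n);r=c['R'].T@[(u-c['cx'])/c['fx'],(v-c['cy'])/c['fy'],1];o=-c['R'].T@c['t']
    return o+r*(z-o[2])/r[2]
def pix(n,X):
    c=camera_params(n);q=c['R']@X+c['t'];return [c['fx']*q[0]/q[2]+c['cx'],c['fy']*q[1]/q[2]+c['cy']]
E
python3 - <<'E'
from h import *
for n,S,B,Pg in(('scene',(249.6,164.2),(374,236),(304,140)),('top',(392.6,172.3),(275,213),(404,238))):
    f=np.load(n+'0.npz');d=f['d'];W=world(n,d)
    print(n,'hole ray',ray(n,*S,67),'boss',ray(n,*B,46))
    for nm,(u,v),lo,hi in(('screwtop',S,61,75),('flange',S,32,42),('boss',B,41,52),('plug',Pg,30,42)):
        u,v=int(u),int(v);m=np.zeros(d.shape,bool);m[v-18:v+22,u-18:u+18]=1
        m&=(d>0)&(W[...,2]>lo)&(W[...,2]<hi)
        X=W[m];p=np.argwhere(m)[:,::-1].astype(np.float32)
        if len(X)>5:
            (cx,cy),r=cv2.minEnclosingCircle(X[:,:2].astype(np.float32))
            print(nm,len(X),X.mean(0).round(1),X[:,2].std().round(1),'pixmean',p.mean(0),'circ',round(cx,1),round(cy,1),round(r,1))
    # stage plate height, table
    print('table z',np.median(W[300:320,200:260,2]) if n=='scene' else np.median(W[240:290,280:320,2]))
E
```

```text
scene hole ray [ 637.15070898 -188.46621831   67.        ] boss [533.3641613 165.8751665  46.       ]
screwtop 125 [ 638.2 -187.2   66.6] 2.0 pixmean [249.52  164.768] circ 638.5 -188.7 19.8
flange 94 [ 643.  -178.9   36.7] 2.3 pixmean [250.69148 176.17021] circ 639.0 -187.1 26.3
boss 157 [529.4 162.7  44.3] 1.9 pixmean [374.29938 234.89172] circ 529.2 162.7 24.3
plug 144 [ 450.7 -215.    35.1] 2.6 pixmean [303.5486  142.21527] circ 445.8 -219.8 26.9
table z 90.14108086974048
top hole ray [ 634.41542625 -189.84961728   67.        ] boss [525.57460344 158.72046121  46.        ]
screwtop 122 [ 635.8 -188.9   68.9] 3.0 pixmean [392.35245 171.72131] circ 635.9 -189.1 19.1
flange 72 [ 630.6 -184.9   37.3] 2.6 pixmean [389.68054 175.22223] circ 656.4 -207.9 51.8
boss 107 [527.4 161.3  46.9] 2.7 pixmean [274.0841  212.39252] circ 528.1 161.8 23.4
plug 179 [ 445.8 -219.1   37.1] 2.5 pixmean [403.743   236.94414] circ 445.4 -221.2 25.9
table z 2.193607151986968
```

Request:
servo_tool:
  increments:
    - {"offset": [25, 17, 0], "roll": 0}
    - {"offset": [65, 45, 0], "roll": -2}
    - {"offset": [110, 75, -10], "roll": -4}
    - {"offset": [155, 105, -20], "roll": -6}
    - {"offset": [200, 136, -30], "roll": -8}
    - {"offset": [245, 167, -40], "roll": -10}
    - {"offset": [290, 198, -50], "roll": -12}
    - {"offset": [335, 229, -60], "roll": -13.8}
    - {"offset": [375, 256, -70], "roll": -13.8}
    - {"offset": [406, 277, -80], "roll": -13.8}
  jaw: 0
  newtons: 40

```text
time: 1.35
ee_pos: [538.5, -255.6, 167.6]
ee_rot: [-0.0, 1.0, 0.001, -0.0]
ft_force: [-1.2, -1.5, 0.2]
opening: 0.998
```

Request:
servo_tool:
  increments:
    - {"offset": [30, 20, -5], "roll": 0}
    - {"offset": [60, 41, -15], "roll": 0}
    - {"offset": [85, 58, -25], "roll": 0}
    - {"offset": [100, 68.5, -35], "roll": 0}
    - {"offset": [100, 68.5, -45], "roll": 0}
    - {"offset": [100, 68.5, -48], "roll": 0}
    - {"offset": [100, 68.5, -48], "roll": 0}
    - {"offset": [100, 68.5, -48], "roll": 0}
    - {"offset": [100, 68.5, -48], "roll": 0}
    - {"offset": [100, 68.5, -48], "roll": 0}

```text
time: 2.6
ee_pos: [637.2, -188.7, 120.6]
ee_rot: [0.0, 1.0, -0.0, 0.0]
ft_force: [-1.4, -0.4, 0.4]
opening: 1.002
```

Request:
servo_tool:
  increments:
    - {"offset": [0, 0, -10], "roll": 0}
    - {"offset": [0, 0, -22], "roll": 0}
    - {"offset": [0, 0, -34], "roll": 0}
    - {"offset": [0, 0, -46], "roll": 0}
    - {"offset": [0, 0, -56], "roll": 0}
    - {"offset": [0, 0, -62], "roll": 0}
    - {"offset": [0, 0, -64], "roll": 0}
    - {"offset": [0, 0, -64], "roll": 0}
    - {"offset": [0, 0, -64], "roll": 0}
    - {"offset": [0, 0, -64], "roll": 0}
  jaw: 80
  newtons: 20

```text
time: 3.85
ee_pos: [637.3, -188.7, 56.6]
ee_rot: [0.0, 1.0, -0.0, 0.0]
ft_force: [0.3, -0.3, 0.7]
opening: 0.682
```

Request:
servo_tool:
  increments:
    - {"offset": [0, 0, 0], "roll": 0}
    - {"offset": [0, 0, 0], "roll": 0}
    - {"offset": [0, 0, 0], "roll": 0}
    - {"offset": [0, 0, 0], "roll": 0}
    - {"offset": [0, 0, 0], "roll": 0}
    - {"offset": [0, 0, 0], "roll": 0}
    - {"offset": [0, 0, 0], "roll": 0}
    - {"offset": [0, 0, 0], "roll": 0}
    - {"offset": [0, 0, 0], "roll": 0}
    - {"offset": [0, 0, 0], "roll": 0}
  jaw: 255
  newtons: 20

```text
time: 5.1
ee_pos: [637.3, -188.7, 56.6]
ee_rot: [0.0, 1.0, -0.0, 0.0]
ft_force: [-0.6, 0.1, 5.0]
opening: 0.413
```

Request:
servo_tool:
  increments:
    - {"offset": [0, 0, 0], "roll": 0}
    - {"offset": [0, 0, 0], "roll": 0}
    - {"offset": [0, 0, 0], "roll": 0}
    - {"offset": [0, 0, 0], "roll": 10}
    - {"offset": [0, 0, 0], "roll": 20}
    - {"offset": [0, 0, 0], "roll": 30}
    - {"offset": [0, 0, 0], "roll": 40}
    - {"offset": [0, 0, 0], "roll": 50}
    - {"offset": [0, 0, 0], "roll": 60}
    - {"offset": [0, 0, 0], "roll": 70}
  jaw: 80

```text
time: 6.35
ee_pos: [637.1, -188.6, 56.2]
ee_rot: [-0.0, 0.818, 0.576, -0.0]
ft_force: [0.4, -0.6, 0.1]
opening: 0.69
```

Request:
servo_tool:
  increments:
    - {"offset": [0, 0, 0], "roll": 10}
    - {"offset": [0, 0, 0], "roll": 20}
    - {"offset": [0, 0, 0], "roll": 20}
    - {"offset": [0, 0, 0], "roll": 20}
    - {"offset": [0, 0, 0], "roll": 20}
    - {"offset": [0, 0, 0], "roll": 20}
    - {"offset": [0, 0, 0], "roll": 20}
    - {"offset": [0, 0, 0], "roll": 20}
    - {"offset": [0, 0, 0], "roll": 20}
    - {"offset": [0, 0, 0], "roll": 20}

```text
time: 7.6
ee_pos: [637.1, -188.6, 56.3]
ee_rot: [-0.0, 0.707, 0.707, -0.0]
ft_force: [-0.3, 0.6, -0.2]
opening: 0.688
```

Request:
servo_tool:
  increments:
    - {"offset": [0, 0, 0], "roll": 0}
    - {"offset": [0, 0, 0], "roll": 0}
    - {"offset": [0, 0, 0], "roll": 0}
    - {"offset": [0, 0, 0], "roll": 0}
    - {"offset": [0, 0, 0], "roll": 0}
    - {"offset": [0, 0, 0], "roll": 0}
    - {"offset": [0, 0, 0], "roll": 0}
    - {"offset": [0, 0, 0], "roll": 0}
    - {"offset": [0, 0, 0], "roll": 0}
    - {"offset": [0, 0, 0], "roll": 0}
  jaw: 255
  newtons: 40

```text
time: 8.85
ee_pos: [637.2, -188.6, 56.5]
ee_rot: [0.0, 0.707, 0.707, 0.0]
ft_force: [-2.3, -0.3, 5.5]
opening: 0.409
```

Request:
servo_tool:
  increments:
    - {"offset": [0, 0, 6], "roll": 0}
    - {"offset": [0, 0, 16], "roll": 0}
    - {"offset": [0, 0, 28], "roll": 0}
    - {"offset": [0, 0, 40], "roll": 0}
    - {"offset": [0, 0, 52], "roll": 0}
    - {"offset": [0, 0, 64], "roll": 0}
    - {"offset": [0, 0, 74], "roll": 0}
    - {"offset": [-5, 16, 80], "roll": 0}
    - {"offset": [-15, 48, 80], "roll": 0}
    - {"offset": [-25, 80, 80], "roll": 0}

```text
time: 10.1
ee_pos: [611.3, -106.8, 136.3]
ee_rot: [-0.0, 0.707, 0.707, -0.0]
ft_force: [0.5, 0.5, -2.4]
opening: 0.412
```

Request:
servo_tool:
  increments:
    - {"offset": [-12, 38, 0], "roll": 0}
    - {"offset": [-25, 80, 0], "roll": 0}
    - {"offset": [-38, 122, 0], "roll": 0}
    - {"offset": [-51, 164, 0], "roll": 0}
    - {"offset": [-63, 203, 0], "roll": 0}
    - {"offset": [-73, 236, 0], "roll": 0}
    - {"offset": [-80, 258, 0], "roll": 0}
    - {"offset": [-83.7, 270.6, 0], "roll": 0}
    - {"offset": [-83.7, 270.6, 0], "roll": 0}
    - {"offset": [-83.7, 270.6, 0], "roll": 0}

```text
time: 11.35
ee_pos: [528.7, 161.4, 136.3]
ee_rot: [0.0, 0.707, 0.707, -0.0]
ft_force: [0.3, 0.0, -2.6]
opening: 0.411
```

```bash
python3 - <<'E'
from station import status,get_image
from h import *
s=status.sense();print(s['ee_pos'],s['joints'],s['ft_force'],s['opening'])
a,d=get_image('scene');np.savez('scene1.npz',p=a,d=d);b,d=get_image('top');np.savez('top1.npz',p=b,d=d)
c=lambda p,x,y,w,h:cv2.resize(p[y-h:y+h,x-w:x+w],(400,400),interpolation=cv2.INTER_CUBIC)
cv2.imwrite('pics/held1.png',np.hstack([c(a,372,220,45,45),c(b,275,210,45,45)])[:,:,::-1])
E
```

```text
[528.65753127 161.41493859 136.32287451] [ 8.22174150e-02  4.91289977e-01  1.46326851e+00 -2.07251775e-04
  1.18693303e+00  8.29078761e-02] [ 0.28958902  0.00996273 -2.60262368] 0.41098360927262434
```

View pics/held1.png

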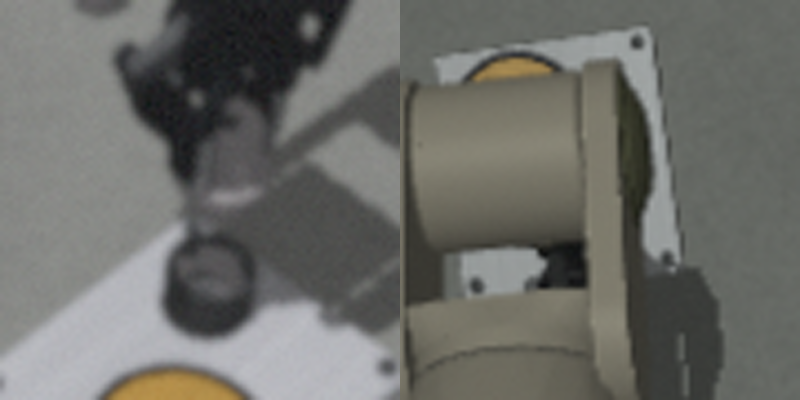

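The scene crop shows the screw held upright above the boss, its mouth at crop (210,260). The top view is blocked by the arm. I'll lower it gently.

Request:
servo_tool:
  increments:
    - {"offset": [0, 0.6, -8], "roll": 0}
    - {"offset": [0, 0.6, -18], "roll": 0}
    - {"offset": [0, 0.6, -28], "roll": 0}
    - {"offset": [0, 0.6, -35], "roll": 0}
    - {"offset": [0, 0.6, -38], "roll": 0}
    - {"offset": [0, 0.6, -40], "roll": 0}
    - {"offset": [0, 0.6, -41], "roll": 0}
    - {"offset": [0, 0.6, -42], "roll": 0}
    - {"offset": [0, 0.6, -43], "roll": 0}
    - {"offset": [0, 0.6, -44], "roll": 0}

```text
time: 12.7
ee_pos: [528.5, 162.6, 92.3]
ee_rot: [0.0, 0.707, 0.707, 0.0]
ft_force: [-0.2, 0.1, -2.8]
opening: 0.407
```

Request:
servo_tool:
  increments:
    - {"offset": [0, 0, -0.5], "roll": 0}
    - {"offset": [0, 0, -1], "roll": 0}
    - {"offset": [0, 0, -1.5], "roll": 0}
    - {"offset": [0, 0, -2], "roll": 0}
    - {"offset": [0, 0, -2.5], "roll": 0}
    - {"offset": [0, 0, -3], "roll": 0}
    - {"offset": [0, 0, -3.5], "roll": 0}
    - {"offset": [0, 0, -4], "roll": 0}
    - {"offset": [0, 0, -4], "roll": 0}
    - {"offset": [0, 0, -4], "roll": 0}

```text
time: 13.95
ee_pos: [528.5, 162.6, 88.3]
ee_rot: [0.0, 0.707, 0.707, 0.0]
ft_force: [1.0, 0.5, -2.9]
opening: 0.409
```

Request:
servo_tool:
  increments:
    - {"offset": [0, 0, -0.5], "roll": 0}
    - {"offset": [0, 0, -1], "roll": 0}
    - {"offset": [0, 0, -1.5], "roll": 0}
    - {"offset": [0, 0, -2], "roll": 0}
    - {"offset": [0, 0, -2.5], "roll": 0}
    - {"offset": [0, 0, -3], "roll": 0}
    - {"offset": [0, 0, -3], "roll": 0}
    - {"offset": [0, 0, -3], "roll": 0}
    - {"offset": [0, 0, -3], "roll": 0}
    - {"offset": [0, 0, -3], "roll": 0}

```text
time: 15.2
ee_pos: [528.5, 162.6, 85.3]
ee_rot: [0.0, 0.707, 0.707, 0.0]
ft_force: [-0.0, 0.0, -3.5]
opening: 0.404
```

Request:
servo_tool:
  increments:
    - {"offset": [0, 0, -0.3], "roll": 0}
    - {"offset": [0, 0, -0.6], "roll": 0}
    - {"offset": [0, 0, -0.9], "roll": 0}
    - {"offset": [0, 0, -1.2], "roll": 0}
    - {"offset": [0, 0, -1.5], "roll": 0}
    - {"offset": [0, 0, -1.8], "roll": 0}
    - {"offset": [0, 0, -2], "roll": 0}
    - {"offset": [0, 0, -2], "roll": 0}
    - {"offset": [0, 0, -2], "roll": 0}
    - {"offset": [0, 0, -2], "roll": 0}

```text
time: 16.45
ee_pos: [528.5, 162.6, 83.3]
ee_rot: [0.0, 0.707, 0.707, -0.0]
ft_force: [0.5, -0.2, -2.9]
opening: 0.407
```

Request:
servo_tool:
  increments:
    - {"offset": [0, 0, -0.2], "roll": 0}
    - {"offset": [0, 0, -0.4], "roll": 0}
    - {"offset": [0, 0, -0.6], "roll": 0}
    - {"offset": [0, 0, -0.8], "roll": 0}
    - {"offset": [0, 0, -1], "roll": 0}
    - {"offset": [0, 0, -1.2], "roll": 0}
    - {"offset": [0, 0, -1.4], "roll": 0}
    - {"offset": [0, 0, -1.5], "roll": 0}
    - {"offset": [0, 0, -1.5], "roll": 0}
    - {"offset": [0, 0, -1.5], "roll": 0}

```text
time: 17.7
ee_pos: [528.5, 162.6, 81.8]
ee_rot: [0.0, 0.707, 0.707, 0.0]
ft_force: [0.3, 0.2, -2.8]
opening: 0.41
```

Request:
servo_tool:
  increments:
    - {"offset": [0, 0, -0.2], "roll": 0}
    - {"offset": [0, 0, -0.4], "roll": 0}
    - {"offset": [0, 0, -0.6], "roll": 0}
    - {"offset": [0, 0, -0.8], "roll": 0}
    - {"offset": [0, 0, -0.8], "roll": 0}
    - {"offset": [0, 0, -0.8], "roll": 0}
    - {"offset": [0, 0, -0.8], "roll": 0}
    - {"offset": [0, 0, -0.8], "roll": 0}
    - {"offset": [0, 0, -0.8], "roll": 0}
    - {"offset": [0, 0, -0.8], "roll": 0}

```text
time: 18.95
ee_pos: [528.6, 162.6, 81.3]
ee_rot: [0.0, 0.707, 0.707, 0.0]
ft_force: [-1.3, 0.2, 5.6]
opening: 0.406
```

Contact is on the ridges at TCP z≈81.5, pressing about 8 N. Next I turn backward in small steps with a lighter grip.

Request:
servo_tool:
  increments:
    - {"offset": [0, 0, 0], "roll": 1}
    - {"offset": [0, 0, 0], "roll": 3}
    - {"offset": [0, 0, 0], "roll": 5}
    - {"offset": [0, 0, 0], "roll": 7}
    - {"offset": [0, 0, 0], "roll": 9}
    - {"offset": [0, 0, 0], "roll": 11}
    - {"offset": [0, 0, 0], "roll": 13}
    - {"offset": [0, 0, 0], "roll": 15}
    - {"offset": [0, 0, 0], "roll": 15}
    - {"offset": [0, 0, 0], "roll": 15}
  jaw: 255
  newtons: 25

```text
time: 20.2
ee_pos: [528.6, 162.4, 81.3]
ee_rot: [0.0, 0.609, 0.793, 0.0]
ft_force: [-1.8, -2.8, 5.0]
opening: 0.408
```

Request:
servo_tool:
  increments:
    - {"offset": [0, 0, 0], "roll": 2}
    - {"offset": [0, 0, 0], "roll": 4}
    - {"offset": [0, 0, 0], "roll": 6}
    - {"offset": [0, 0, 0], "roll": 8}
    - {"offset": [0, 0, 0], "roll": 10}
    - {"offset": [0, 0, 0], "roll": 12}
    - {"offset": [0, 0, 0], "roll": 14}
    - {"offset": [0, 0, 0], "roll": 16}
    - {"offset": [0, 0, 0], "roll": 18}
    - {"offset": [0, 0, 0], "roll": 20}

```text
time: 21.45
ee_pos: [528.6, 162.4, 81.3]
ee_rot: [0.0, 0.461, 0.887, -0.0]
ft_force: [-2.3, -1.0, 5.3]
opening: 0.403
```

```bash
python3 -c "
from station import status
s=status.sense();print(s['ee_pos'],s['ft_force'],s['ft_torque'],s['joints'][5])"
```

```text
[528.59674231 162.35053413  81.32109531] [-2.32853581 -0.95560819  5.29018186] [-0.29036957  0.2992343  -0.11441697] -0.5274857715126292
```

Request:
servo_tool:
  increments:
    - {"offset": [0, 0, 0], "roll": 2}
    - {"offset": [0, 0, 0], "roll": 4}
    - {"offset": [0, 0, 0], "roll": 6}
    - {"offset": [0, 0, 0], "roll": 8}
    - {"offset": [0, 0, 0], "roll": 10}
    - {"offset": [0, 0, 0], "roll": 12}
    - {"offset": [0, 0, 0], "roll": 14}
    - {"offset": [0, 0, 0], "roll": 16}
    - {"offset": [0, 0, 0], "roll": 18}
    - {"offset": [0, 0, 0], "roll": 20}

```text
time: 22.7
ee_pos: [528.6, 162.5, 81.0]
ee_rot: [0.0, 0.3, 0.954, -0.0]
ft_force: [-0.5, -2.7, 2.4]
opening: 0.409
```

Request:
servo_tool:
  increments:
    - {"offset": [0, 0, -0.1], "roll": 0}
    - {"offset": [0, 0, -0.2], "roll": 0}
    - {"offset": [0, 0, -0.3], "roll": 0}
    - {"offset": [0, 0, -0.3], "roll": 1}
    - {"offset": [0, 0, -0.3], "roll": 2}
    - {"offset": [0, 0, -0.3], "roll": 3}
    - {"offset": [0, 0, -0.3], "roll": 4}
    - {"offset": [0, 0, -0.3], "roll": 5}
    - {"offset": [0, 0, -0.3], "roll": 6}
    - {"offset": [0, 0, -0.3], "roll": 6}

```text
time: 23.95
ee_pos: [528.3, 162.6, 80.6]
ee_rot: [-0.0, 0.25, 0.968, -0.0]
ft_force: [-1.2, -0.6, -3.8]
opening: 0.405
```

Contact is lost at about 61° backward, so the lugs are over a gap. I'll lower it without turning.

Request:
servo_tool:
  increments:
    - {"offset": [0, 0, -0.3], "roll": 0}
    - {"offset": [0, 0, -0.6], "roll": 0}
    - {"offset": [0, 0, -0.9], "roll": 0}
    - {"offset": [0, 0, -1.2], "roll": 0}
    - {"offset": [0, 0, -1.2], "roll": 0}
    - {"offset": [0, 0, -1.2], "roll": 0}
    - {"offset": [0, 0, -1.2], "roll": 0}
    - {"offset": [0, 0, -1.2], "roll": 0}
    - {"offset": [0, 0, -1.2], "roll": 0}
    - {"offset": [0, 0, -1.2], "roll": 0}

```text
time: 25.2
ee_pos: [528.4, 162.6, 79.5]
ee_rot: [-0.0, 0.25, 0.968, -0.0]
ft_force: [-0.1, -0.1, -2.3]
opening: 0.41
```

Request:
servo_tool:
  increments:
    - {"offset": [0, 0, -0.5], "roll": 0}
    - {"offset": [0, 0, -1], "roll": 0}
    - {"offset": [0, 0, -1.5], "roll": 0}
    - {"offset": [0, 0, -1.9], "roll": 0}
    - {"offset": [0, 0, -2.2], "roll": 0}
    - {"offset": [0, 0, -2.4], "roll": 0}
    - {"offset": [0, 0, -2.5], "roll": 0}
    - {"offset": [0, 0, -2.5], "roll": 0}
    - {"offset": [0, 0, -2.5], "roll": 0}
    - {"offset": [0, 0, -2.5], "roll": 0}

```text
time: 26.45
ee_pos: [528.5, 162.6, 77.0]
ee_rot: [-0.0, 0.25, 0.968, -0.0]
ft_force: [-1.2, 0.2, -2.1]
opening: 0.408
```

Request:
servo_tool:
  increments:
    - {"offset": [0, 0, -0.3], "roll": 0}
    - {"offset": [0, 0, -0.6], "roll": 0}
    - {"offset": [0, 0, -0.9], "roll": 0}
    - {"offset": [0, 0, -1.2], "roll": 0}
    - {"offset": [0, 0, -1.4], "roll": 0}
    - {"offset": [0, 0, -1.6], "roll": 0}
    - {"offset": [0, 0, -1.7], "roll": 0}
    - {"offset": [0, 0, -1.8], "roll": 0}
    - {"offset": [0, 0, -1.8], "roll": 0}
    - {"offset": [0, 0, -1.8], "roll": 0}

```text
time: 27.7
ee_pos: [528.4, 162.6, 75.2]
ee_rot: [-0.0, 0.25, 0.968, -0.0]
ft_force: [-1.7, -0.3, -2.5]
opening: 0.41
```

Request:
servo_tool:
  increments:
    - {"offset": [0, 0, -0.2], "roll": 0}
    - {"offset": [0, 0, -0.4], "roll": 0}
    - {"offset": [0, 0, -0.6], "roll": 0}
    - {"offset": [0, 0, -0.8], "roll": 0}
    - {"offset": [0, 0, -1], "roll": 0}
    - {"offset": [0, 0, -1], "roll": 0}
    - {"offset": [0, 0, -1], "roll": 0}
    - {"offset": [0, 0, -1], "roll": 0}
    - {"offset": [0, 0, -1], "roll": 0}
    - {"offset": [0, 0, -1], "roll": 0}

```text
time: 28.95
ee_pos: [528.6, 162.6, 74.5]
ee_rot: [0.0, 0.25, 0.968, 0.0]
ft_force: [-2.8, -0.4, 5.8]
opening: 0.409
```

The drop totals about 6.9 mm, so this is the thread start. Now forward (clockwise), following the lead of 0.067 mm/deg.

Request:
servo_tool:
  increments:
    - {"offset": [0, 0, 0], "roll": -1}
    - {"offset": [0, 0, -0.1], "roll": -3}
    - {"offset": [0, 0, -0.2], "roll": -5}
    - {"offset": [0, 0, -0.4], "roll": -7}
    - {"offset": [0, 0, -0.5], "roll": -9}
    - {"offset": [0, 0, -0.6], "roll": -11}
    - {"offset": [0, 0, -0.7], "roll": -13}
    - {"offset": [0, 0, -0.8], "roll": -14}
    - {"offset": [0, 0, -0.9], "roll": -15}
    - {"offset": [0, 0, -0.9], "roll": -15}

```text
time: 30.2
ee_pos: [528.6, 162.7, 73.9]
ee_rot: [0.0, 0.375, 0.927, 0.0]
ft_force: [-3.5, 0.9, 7.8]
opening: 0.41
```

```bash
python3 -c "
from station import status
s=status.sense();print(s['ee_pos'],s['ft_force'],s['ft_torque'],s['joints'][5])"
```

```text
[528.63515892 162.72187366  73.86162184] [-3.47530545  0.94155957  7.83424205] [-0.03127427  0.66216811  0.07357884] -0.7183734063518328
```

Request:
servo_tool:
  increments:
    - {"offset": [0, 0, 0], "roll": -2}
    - {"offset": [0, 0, -0.1], "roll": -4}
    - {"offset": [0, 0, -0.2], "roll": -6}
    - {"offset": [0, 0, -0.3], "roll": -8}
    - {"offset": [0, 0, -0.4], "roll": -10}
    - {"offset": [0, 0, -0.6], "roll": -12}
    - {"offset": [0, 0, -0.7], "roll": -14}
    - {"offset": [0, 0, -0.8], "roll": -15}
    - {"offset": [0, 0, -0.8], "roll": -15}
    - {"offset": [0, 0, -0.8], "roll": -15}

```text
time: 31.45
ee_pos: [528.6, 162.7, 72.9]
ee_rot: [0.0, 0.492, 0.87, 0.0]
ft_force: [-3.0, 0.6, 5.2]
opening: 0.407
```

Request:
servo_tool:
  increments:
    - {"offset": [0, 0, -0.1], "roll": -2}
    - {"offset": [0, 0, -0.2], "roll": -4}
    - {"offset": [0, 0, -0.4], "roll": -6}
    - {"offset": [0, 0, -0.5], "roll": -8}
    - {"offset": [0, 0, -0.6], "roll": -10}
    - {"offset": [0, 0, -0.8], "roll": -12}
    - {"offset": [0, 0, -0.9], "roll": -14}
    - {"offset": [0, 0, -1.1], "roll": -16}
    - {"offset": [0, 0, -1.2], "roll": -18}
    - {"offset": [0, 0, -1.3], "roll": -20}

```text
time: 32.7
ee_pos: [528.6, 162.8, 71.6]
ee_rot: [0.0, 0.637, 0.771, 0.0]
ft_force: [-2.2, 1.0, 6.0]
opening: 0.412
```

Request:
servo_tool:
  increments:
    - {"offset": [0, 0, -0.1], "roll": -2}
    - {"offset": [0, 0, -0.2], "roll": -4}
    - {"offset": [0, 0, -0.4], "roll": -6}
    - {"offset": [0, 0, -0.5], "roll": -8}
    - {"offset": [0, 0, -0.6], "roll": -10}
    - {"offset": [0, 0, -0.8], "roll": -12}
    - {"offset": [0, 0, -0.9], "roll": -14}
    - {"offset": [0, 0, -1], "roll": -15}
    - {"offset": [0, 0, -1], "roll": -15}
    - {"offset": [0, 0, -1], "roll": -15}

```text
time: 33.95
ee_pos: [528.5, 162.9, 70.6]
ee_rot: [-0.0, 0.731, 0.682, 0.0]
ft_force: [-3.2, 2.0, 6.9]
opening: 0.408
```

```bash
python3 -c "
from station import status
s=status.sense();print(s['ee_pos'],s['ft_force'],s['ft_torque'],s['joints'][5])"
```

```text
[528.51596422 162.88900463  70.55753697] [-3.15088412  1.9860507   6.8945015 ] [0.16258665 0.52831408 0.04503596] 0.15411126478658466
```

Request:
servo_tool:
  increments:
    - {"offset": [0, 0, -0.1], "roll": -1}
    - {"offset": [0, 0, -0.1], "roll": -2}
    - {"offset": [0, 0, -0.2], "roll": -3}
    - {"offset": [0, 0, -0.3], "roll": -4}
    - {"offset": [0, 0, -0.3], "roll": -5}
    - {"offset": [0, 0, -0.4], "roll": -6}
    - {"offset": [0, 0, -0.4], "roll": -7}
    - {"offset": [0, 0, -0.5], "roll": -8}
    - {"offset": [0, 0, -0.6], "roll": -9}
    - {"offset": [0, 0, -0.6], "roll": -10}

```text
time: 35.2
ee_pos: [528.6, 162.8, 70.4]
ee_rot: [0.0, 0.788, 0.616, 0.0]
ft_force: [-4.0, 0.1, 11.0]
opening: 0.41
```

```bash
python3 -c "
from station import status
s=status.sense();print(s['ee_pos'],s['ft_force'],s['ft_torque'],s['joints'][5])"
```

```text
[528.61382452 162.81114237  70.43529587] [-3.98988742  0.12279996 11.02826682] [0.13170334 0.83099647 0.23097057] 0.3289383744850194
```

Request:
servo_tool:
  increments:
    - {"offset": [0, 0, 0], "roll": 0}
    - {"offset": [0, 0, 0], "roll": -1}
    - {"offset": [0, 0, 0], "roll": -2}
    - {"offset": [0, 0, 0], "roll": -3}
    - {"offset": [0, 0, 0], "roll": -4}
    - {"offset": [0, 0, 0], "roll": -5}
    - {"offset": [0, 0, 0], "roll": -6}
    - {"offset": [0, 0, 0], "roll": -7}
    - {"offset": [0, 0, 0], "roll": -8}
    - {"offset": [0, 0, 0], "roll": -8}
  newtons: 40

```text
time: 36.45
ee_pos: [528.5, 162.8, 70.5]
ee_rot: [0.0, 0.829, 0.559, 0.0]
ft_force: [-4.6, 0.5, 11.4]
opening: 0.403
```

```bash
python3 - <<'E'
from station import status,get_image
from h import *
s=status.sense();print(s['ee_pos'],s['ft_force'],s['ft_torque'],s['joints'][5])
a,d=get_image('scene');np.savez('scene2.npz',p=a,d=d)
cv2.imwrite('pics/seat2.png',cv2.resize(a[190:265,325:425],(800,600),interpolation=cv2.INTER_CUBIC)[:,:,::-1])
E
```

```text
[528.50456734 162.83316403  70.47965443] [-4.62225286  0.51454528 11.39999649] [0.11336401 0.90143223 0.30270367] 0.4679688558801024
```

View pics/seat2.png

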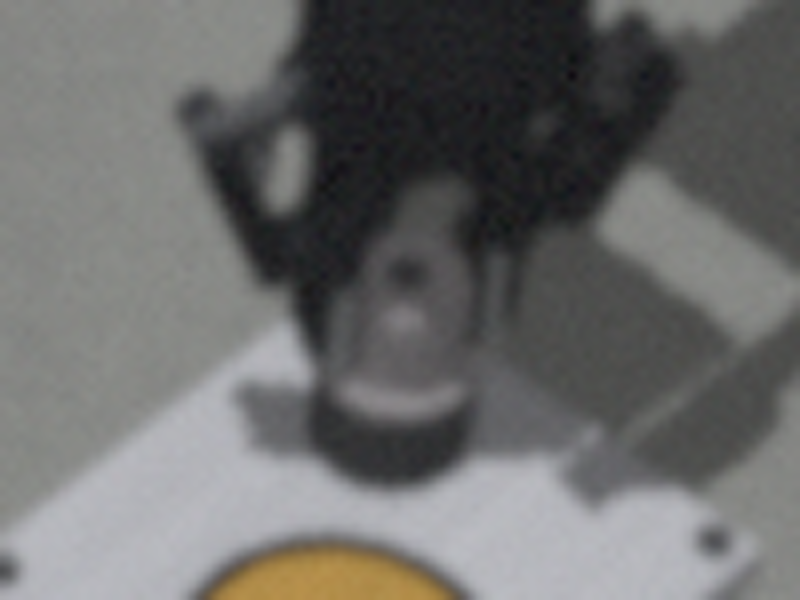

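Request:
servo_tool:
  increments:
    - {"offset": [0, 0, 0], "roll": 0}
    - {"offset": [0, 0, 0], "roll": 0}
    - {"offset": [0, 0, 0], "roll": -2}
    - {"offset": [0, 0, 0], "roll": -4}
    - {"offset": [0, 0, 0], "roll": -6}
    - {"offset": [0, 0, 0], "roll": -8}
    - {"offset": [0, 0, 0], "roll": -10}
    - {"offset": [0, 0, 0], "roll": -12}
    - {"offset": [0, 0, 0], "roll": -12}
    - {"offset": [0, 0, 0], "roll": -12}
  newtons: 60

```text
time: 37.75
ee_pos: [527.8, 162.3, 70.5]
ee_rot: [0.0, 0.882, 0.471, -0.001]
ft_force: [-8.1, -3.9, 13.2]
opening: 0.404
```

```bash
python3 -c "
from station import status
s=status.sense();print(s['ee_pos'],s['ft_force'],s['ft_torque'],s['joints'][5])"
```

```text
[527.84854198 162.2782615   70.48379503] [-8.05351142 -3.89298794 13.19844292] [-0.52039658  1.41053955  0.93700851] 0.676216304999742
```

Torque rose to 0.94 N m with z unchanged, so it is tight and seated. I release and lift away.

Request:
servo_tool:
  increments:
    - {"offset": [0, 0, 0], "roll": 0}
    - {"offset": [0, 0, 0], "roll": 0}
    - {"offset": [0, 0, 0], "roll": 0}
    - {"offset": [0, 0, 0], "roll": 0}
    - {"offset": [0, 0, 0], "roll": 0}
    - {"offset": [0, 0, 0], "roll": 0}
    - {"offset": [0, 0, 0], "roll": 0}
    - {"offset": [0, 0, 3], "roll": 0}
    - {"offset": [0, 0, 10], "roll": 0}
    - {"offset": [0, 0, 20], "roll": 0}
  jaw: 20

```text
time: 39.0
ee_pos: [528.5, 162.6, 90.3]
ee_rot: [-0.0, 0.883, 0.469, -0.0]
ft_force: [0.1, 0.0, -0.0]
opening: 0.924
```

Request:
servo_tool:
  increments:
    - {"offset": [0, 0, 20], "roll": 0}
    - {"offset": [0, 0, 45], "roll": 0}
    - {"offset": [0, 0, 75], "roll": 0}
    - {"offset": [0, -20, 100], "roll": 0}
    - {"offset": [0, -60, 115], "roll": 0}
    - {"offset": [0, -105, 120], "roll": 0}
    - {"offset": [0, -150, 120], "roll": 0}
    - {"offset": [0, -190, 120], "roll": 0}
    - {"offset": [0, -215, 120], "roll": 0}
    - {"offset": [0, -220, 120], "roll": 0}

```text
time: 40.25
ee_pos: [528.4, -58.6, 210.2]
ee_rot: [0.0, 0.883, 0.469, 0.0]
ft_force: [-0.8, -0.8, -0.3]
opening: 0.919
```

```bash
python3 - <<'E'
from station import status,get_image
from h import *
print(status.sense()['ee_pos'])
a,d=get_image('scene');b,e=get_image('top')
for n,p,dd,(u,v) in(('scene',a,d,(374,228)),('top',b,e,(275,211))):
    W=world(n,dd)
    for lo,hi in((47,56),(75,90)):
        m=np.zeros(dd.shape,bool);m[v-20:v+22,u-18:u+18]=1;m&=(dd>0)&(W[...,2]>lo)&(W[...,2]<hi);X=W[m]
        if len(X)>4:print(n,len(X),np.median(X,0).round(1),X.std(0).round(1))
c=lambda p,x,y:cv2.resize(p[y-40:y+40,x-40:x+40],(400,400),interpolation=cv2.INTER_CUBIC)
cv2.imwrite('pics/end3.png',np.hstack([c(a,374,230),c(b,275,212)])[:,:,::-1])
cv2.imwrite('pics/endscene.png',a[:,:,::-1])
E
```

```text
[528.4055969  -58.56998663 210.17262589]
scene 115 [542.1 172.8  51. ] [11.4 12.   2. ]
scene 184 [530.7 163.5  80.4] [9.4 9.7 1.7]
top 51 [518.7 154.2  53.4] [15.6 13.1  2.4]
top 127 [528.5 162.4  82.9] [9.2 9.3 2.6]
```

View pics/end3.png

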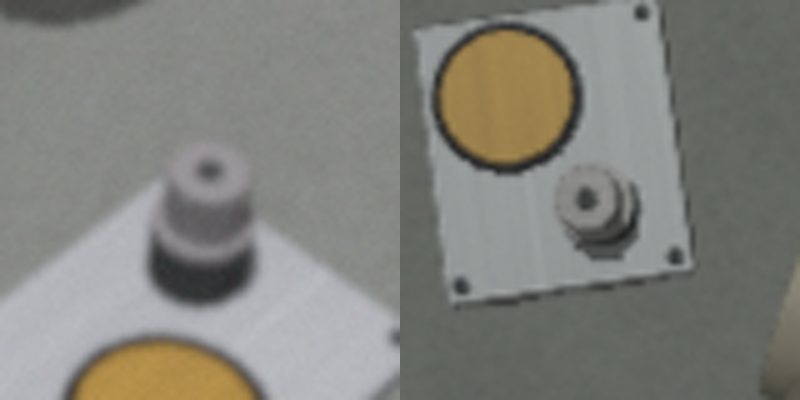

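View pics/endscene.png

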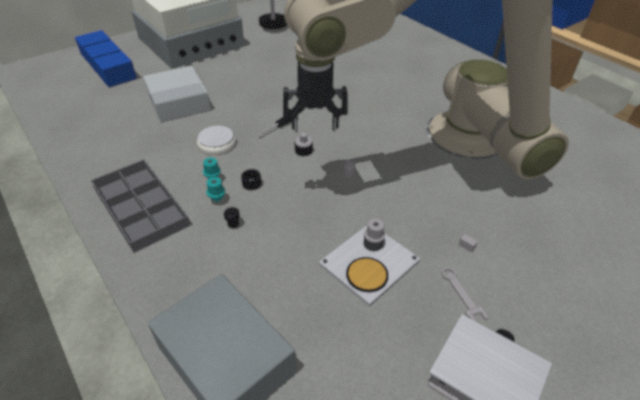

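The crops show the screw upright in the boss with its flange flush on the rim (top disc at crop (210,172) and (588,200)). The scene view shows the bystanders where they were and the gripper clear. Top height, corrected by the earlier bias, is about 80.9 mm against 81 mm for fully home.

```bash
python3 -c "
from station import order,status
print(order.hand_in(),status.sense()['time'])"
```

```text
the job is handed in; nothing more can be done
the job is handed in; nothing more can be done
```

The lock screw is in the boss with its flange home on the rim. I released it, moved the gripper clear and handed the job in at about 40 s, against the 67 s limit.

- **Grasp:** I took the thick-knobbed screw out of its ring after centring it with two pinches at right angles.
- **Backward turn:** With the screw on the thread ridges under about 8 N, I turned it anticlockwise about 61° until contact was lost. It then came down about 6.9 mm, which matches the thread start.
- **Forward turn:** I drove it clockwise about 65° along the lead until it stopped descending. Another 30° or so of tightening brought the torque to 0.94 N m with the height unchanged. The arm moved under 1 mm sideways during that tightening.
- **Forces:** The readings at the end of each move stayed at or below about 16 N, including after the screw was home. I did not see the peaks between readings.

**Last checks:** The screw's top measured about 80.9 mm after correcting for camera bias, against 81 mm expected for fully home. The uncorrected readings were 80.4 mm (scene) and 82.9 mm (top). The final pictures show it upright with the flange flush. By eye, the plug and the loose items in the scene view are where they were. No check failed.

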